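# Pull the fuse carrier from a motorcycle fuse box

## Robot

A 6-joint arm with a two-finger parallel gripper is mounted at the origin on the work surface. World frame = base frame: x ahead of the robot, y to its left, z up, the work surface at z = 0. Lengths are in mm, angles in degrees, forces in N, time in s.
With the tool pointing down it reaches from about 350 to 850 mm from the base axis. Payload 8.1 kg.
Tool frame: the origin (TCP) lies midway between the tips of the shut fingers; the grasp point (between the pads) lies 19 mm behind it; z points along the fingers, y is the line along which they close (so a half turn about z gives the same grasp; the last joint's range is limited). The gripper opens to 85 mm and grips with 20 to 120 N. Pads are 22 mm wide; open, the fingers measure 114 mm over their backs; the gripper's body (76 mm by 85 mm) begins 54 mm behind the grasp point. The pads swing forward as they close: fully open they stand 13 mm farther back than shut.
Start: joints at [-74.909, 7.471, 85.268, -0, 87.261, -4.893], TCP at [205.082, -563.867, 231.292] pointing down, gripper open.
Joint ranges: [-169.43, 169.43], [-51.17, 129.36], [1.28, 143.12], [-76.62, 256.62], [0, 156.53], [-152.29, 152.29]. Speed limits (degrees/s): [136.94, 136.94, 159.86, 180, 180, 180].

## Interface

Orientations are given as [roll, pitch, yaw] about the fixed x, y, z axes, in that order (R = Rz(yaw) Ry(pitch) Rx(roll)).
In Python, from bench import r, optics, workorder gives the robot as it stands.
- The arm moves only by the tool creep_tool, called after "Request:" as a command line: name --argument value ..., lists and objects as JSON in quotes. Schema: {"type":"object","properties":{"steps":{"type":"array","items":{"type":"array","items":{"type":"array","items":{"type":"number"},"minItems":7,"maxItems":7},"minItems":1,"maxItems":8},"minItems":1,"maxItems":1},"clamp_n":{"type":"number"},"only":{"type":"string"},"quiet":{"type":"boolean"},"lines":{"type":"string"}},"required":["steps"],"additionalProperties":false}. steps is a list that holds a single list of rows (three levels of brackets), with 1 to 8 rows, each of 7 numbers: a rotation vector rx, ry, rz in units of 4 degrees, then dx, dy, dz in units of 20 mm, then the finger opening in mm; each row is the pose to reach, as a shift and turn from the pose commanded when the call began, along the tool's axes at that moment; what a row does not reach only later rows make up. A row lasts 1/8 s, in which the tool goes at most 62.5 mm and 10.7 degrees, less where a joint would pass 70% of its speed; a pose out of reach is approached as far as the arm can. The fingers move at their own pace and stop on an object; clamp_n is the grip in N (left out, the last holds). Time passes only in rows, so rows that do not move let the fingers close. The tool returns the time, the measured TCP pose, the force, the opening and the grip force at its end. only (a regular expression) keeps the lines of the reply that match it, lines (a string "A,B") keeps lines A to B, and quiet returns only ok. Input that does not fit is refused with a message, and nothing moves.
- r.sense(): the state, without advancing time (a new reading comes with each control period).
- optics.snapshot(name): name is "side" or "top" or "wrist"; returns a dict with "pixels" (400x640x3 uint8, blue, green, red), "fx", "fy", "cx", "cy" (pixels), "pose" (4x4, takes a point from camera to world coordinates). Camera axes: x right, y up, looking along -z (the intrinsics and any distortion apply to the point x, -y, -z); pixel columns grow to the right and rows downward; lengths in mm; the calibration is good to about 2 mm. The wrist camera is an equidistant fisheye: a pixel r from the principal point sees the ray r / f radians off the axis. A picture is of the moment at which its call begins. There is no depth.
- workorder.hand_in(): hands the job in; it is judged then, once.
The state is a dict: "time": time; "joint_pos": joint angles; "qd": joint speeds; "joint_efforts": joint torques, N m; "tool_pos": TCP position; "tcp_rot": TCP orientation; "ft_force": force on the tool from outside, world axes, zero at the start; "wrist_torque": the same for the moment, N m; "finger_gap": finger opening in mm; "grip_force": force on a finger pad.
Only numpy, scipy, OpenCV 4.12 (cv2) and the standard library are available. Lean on these libraries where they do the work, as an engineer would, in place of code of your own. Each camera call takes 0.05 s, during which the arm holds its last target. There are 200 camera calls.

## Task

Lift the loose cover off the fuse box and set it down on the open bench beside it, the same way up and without dropping it; then pinch the fuse carrier's two side catches together between the fingers and draw the carrier straight up out of the box. Finish holding it: the program ends with the catches still pinched and the carrier held level and still in the air, about 10 cm above the box and touching nothing but the fingers. Leave the piston, the clutch gear and the bolt bin where they are.

Things in the scene. Friction and masses are not known exactly. Their poses are not given: they have to be found in the camera images.
- fusebox: Dark grey plastic fuse box, fixed to the bench. Lower body 140 (x) x 116 (y) x 30 mm, a screw ear 17 mm farther out at each x end; upper part 118 x 94 mm up to 40 mm height, so a shoulder runs round at 30 mm. Top opening 74 (x) x 54 (y) mm to a well whose floor is 5 mm above the bench; below 30 mm height the well is 72 mm wide in y. Origin: centre of its underside, on the bench; z up.
- box_mouth (a point): Centre of the fuse box's top opening, 40 mm above the box's origin.
- cover: Loose mid-grey cover, an upside-down tub 128 (x) x 104 (y) x 50 mm, walls 3 mm, 0.1-0.2 kg, with a grip rib on top 50 (x) x 14 (y) x 24 mm tall. Slipped over the box's upper part (2 mm play), its rim on the shoulder 30 mm up, rib top 104 mm above the bench, axes along the box's. Lifts straight off; clear of the carrier's catches after 45 mm. Origin: centre of the rim plane; z up.
- cover_rib (a point): Middle of the top face of the cover's grip rib, 74 mm above the cover's origin.
- carrier: Light grey fuse carrier 70 (x) x 51 (y) mm, 0.07-0.12 kg, in the box's well under the cover, axes along the box's (2 mm play). Core 28 mm thick (y), fuses on top to 51 mm height; a sprung upright catch on each y side, top 67 mm above the origin. It rises only 2 mm until both catches are pinched in 5 mm, then lifts out freely. Origin: centre of its underside, 5 mm above the bench when seated; z up.
- catch_a (a joint): How far the catch on the carrier's +y side is pressed inwards: 0 m at rest, 0.006 m fully home against the core; sprung, 2 N at the start, 6 N fully home. A tooth low on it sits under the box's ledge and overlaps it by 4 mm at rest.
- catch_b (a joint): The same for the catch on the carrier's -y side.
- catch_a_face (a point): Where a finger presses the +y catch: middle of the ribbed outer face of its upright plate, 55 mm above the carrier's origin (20 mm above the box's top), 24 mm from the carrier's middle at rest, 18 mm pinched home (48 and 36 mm across both). The plate is 30 mm wide (x), 4 mm thick, and stands 32 mm above the box's top. Moves with the catch.
- catch_b_face (a point): The same on the catch on the carrier's -y side.
- piston: Bystander: aluminium piston standing on the bench, 76 mm across, 50 mm tall. Origin: centre of its underside.
- clutch: Bystander: steel clutch gear lying flat, 116 mm across, 42 mm tall. Origin: centre of its underside.
- bolt_bin: Bystander: small red open bin of bolts, 100 x 84 x 45 mm. Origin: centre of its underside.
Mind the look-alikes: they are no part of the job. What is meant by the cover is not pink or purple, and is the larger of those in its own colour.

How it is judged:
By the outcome, as a careful person would: the job done as asked, in the order asked, and still so for the second after the job is handed in, while the arm keeps its last pose, push and grip.
It also fails if it takes over 51 s, if anything falls off the work surface, if the arm or the gripper's body presses on something with over 40 N, if the wrist force passes 120 N, or if a joint passes its speed limit or range.

## Working session

There is one attempt and no reset: what is moved stays moved. The work goes in short steps, Python scripts to look and compute and a tool call to move; the robot and the scene stay as the last step left them, time stands still between calls to the robot, and variables do not carry over. Pictures are saved under pics/ and viewed, at most 10 in all, crops included, and the job is handed in when it is done.

```bash
ls; mkdir -p pics
```

Create h.py:
```python
import numpy as np, cv2
from bench import r, optics
def ray(s,u,v,fish=False):
    x=(u-s['cx'])/s['fx'];y=(v-s['cy'])/s['fy']
    if fish:
        t=np.hypot(x,y); k=np.sin(t)/max(t,1e-9); d=np.array([x*k,-y*k,-np.cos(t)])
    else: d=np.array([x,-y,-1.])
    P=np.array(s['pose']); d=P[:3,:3]@d
    return P[:3,3],d/np.linalg.norm(d)
def onz(s,u,v,z,fish=False):
    o,d=ray(s,u,v,fish); return o+d*(z-o[2])/d[2]
def cross(a,b):
    A=0;B=0
    for o,d in (a,b):
        M=np.eye(3)-np.outer(d,d);A=A+M;B=B+M@o
    p=np.linalg.solve(A,B); return p,[float(np.linalg.norm((np.eye(3)-np.outer(d,d))@(p-o))) for o,d in (a,b)]
```

Run:
```python
from h import *
for n in ("top","side"):
    s=optics.snapshot(n); cv2.imwrite(f'pics/{n}0.png',s['pixels']); print(n,{k:s[k] for k in s if k!='pixels'})
print(r.sense())
```

```text
pics
top {'fx': 423.8843448507223, 'fy': 423.8843448507223, 'cx': 319.51753493275015, 'cy': 197.27042802699458, 'pose': array([[ 2.44284173e-02,  9.95029926e-01, -9.65334045e-02,
         4.61155273e+02],
       [-9.99495632e-01,  2.62692022e-02,  1.78440405e-02,
         1.24711532e+02],
       [ 2.02912099e-02,  9.60488145e-02,  9.95169781e-01,
         1.22095026e+03],
       [ 0.00000000e+00,  0.00000000e+00,  0.00000000e+00,
         1.00000000e+00]])}
side {'fx': 442.7809867472735, 'fy': 442.7809867472735, 'cx': 314.2070964949471, 'cy': 200.3644248991058, 'pose': array([[-7.55368943e-01,  4.41600559e-01, -4.84155662e-01,
         3.31797301e+01],
       [-6.55072708e-01, -4.89412888e-01,  5.75634235e-01,
         7.19232298e+02],
       [ 1.72483793e-02,  7.51973385e-01,  6.58967770e-01,
         7.75260740e+02],
       [ 0.00000000e+00,  0.00000000e+00,  0.00000000e+00,
         1.00000000e+00]])}
{'time': 0.1, 'joint_pos': array([-7.49071177e+01,  7.51109358e+00,  8.53251880e+01, -5.14725432e-04,
        8.72617958e+01, -4.89377515e+00]), 'qd': array([ 0.0255692 , -0.05020627, -0.05343685,  0.00174532, -0.00058872,
        0.08789797]), 'joint_efforts': array([ 1.32339697e-03, -5.70950174e+01, -5.01942015e+01, -1.16773908e-04,
        8.07938719e-03,  4.82338658e-05]), 'tool_pos': array([ 204.95777225, -563.36297002,  230.32548791]), 'tcp_rot': array([-1.79902236e+02, -7.85462442e-03,  1.99866758e+01]), 'ft_force': array([0.21716752, 0.36099674, 0.46094321]), 'wrist_torque': array([-0.02827621,  0.036088  , -0.05169684]), 'grip_force': 0.0, 'finger_gap': 85.3384992538936}
```

View pics/top0.png

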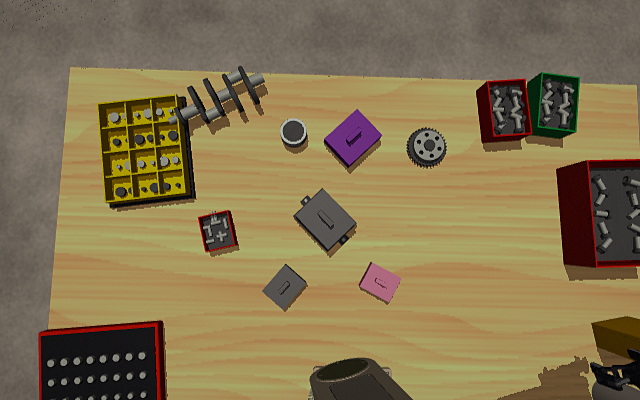

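View pics/side0.png

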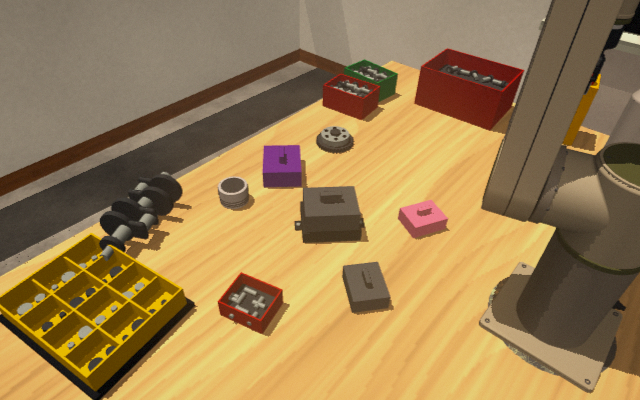

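The cover, with the fuse box's ears showing, is at about (325,219) in the top view and (330,212) in the side view. The smaller grey box at top (285,287) is a look-alike, and so are the purple and pink ones. Next I'll enlarge both views to find the rib and corners.

Run:
```python
from h import *
a=cv2.imread('pics/top0.png')[180:255,285:365]; b=cv2.imread('pics/side0.png')[175:250,290:370]
f=lambda i:cv2.convertScaleAbs(cv2.resize(i,None,fx=5,fy=5,interpolation=cv2.INTER_CUBIC),alpha=1.8)
cv2.imwrite('pics/c0.png',np.hstack([f(a),f(b)]))
s={n:optics.snapshot(n) for n in("top","side")}
for n,u,v,z in(("top",325,215,104),("side",331,197,104),("top",293,135,50),("top",427,147,42),("top",218,232,45),("top",285,287,30),("top",380,282,30),("top",352,138,60)):
    print(n,u,v,onz(s[n],u,v,z).round())
```

```text
top 325 215 [523.  89. 104.]
side 331 197 [505.  98. 104.]
top 293 135 [749. 183.  50.]
top 427 147 [ 727. -198.   42.]
top 218 232 [472. 381.  45.]
top 285 287 [325. 193.  30.]
top 380 282 [345. -70.  30.]
top 352 138 [742.  17.  60.]
```

View pics/c0.png

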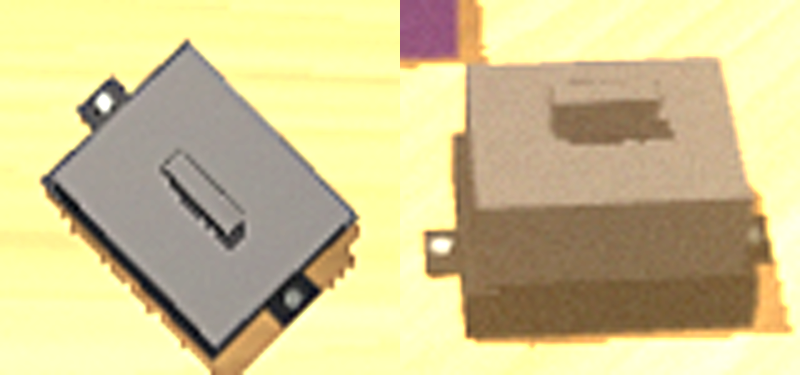

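The crop shows the cover's top corners A–D (top crop: (188,42), (355,217), (212,355), (45,180); side crop: (470,62), (720,60), (753,197), (478,210)) and the rib between them. I'll triangulate these points.

Run:
```python
from h import *
s={n:optics.snapshot(n) for n in("top","side")}
T=[(188,42),(355,217),(212,355),(45,180),(161,165),(179,150),(245,217),(231,233)];S=[(70,62),(320,60),(353,197),(78,210)]
tp=lambda p:(285+(p[0]+.5)/5-.5,180+(p[1]+.5)/5-.5); sp=lambda p:(290+(p[0]+.5)/5-.5,175+(p[1]+.5)/5-.5)
P=[]
for a,b in zip(T,S):
    p,e=cross(ray(s['top'],*tp(a)),ray(s['side'],*sp(b)));P.append(p);print(p.round(1),np.round(e,1))
P=np.array(P);print(P.mean(0)); 
for i,j in((0,1),(3,2),(0,3),(1,2)): d=P[j]-P[i];print(np.linalg.norm(d),np.degrees(np.arctan2(d[1],d[0])))
Q=np.array([onz(s['top'],*tp(a),80) for a in T[:4]]);print(Q.mean(0))
for i,j in((0,1),(3,2),(0,3),(1,2)): d=Q[j]-Q[i];print(np.linalg.norm(d),np.degrees(np.arctan2(d[1],d[0])))
R=np.array([onz(s['top'],*tp(a),104) for a in T[4:]]);print(R.mean(0),R)
t=r.sense();print(t['tool_pos'],t['tcp_rot'])
w=optics.snapshot('wrist');print(w['pose'],w['fx'],w['cx'],w['cy'])
```

```text
[595.   96.3  83.8] [2.3 2.3]
[505.5   5.7  78.8] [0.9 0.9]
[430.   81.4  85.5] [0.8 0.8]
[519.7 172.2  84.5] [0.6 0.6]
[512.57752467  88.91724479  83.17723452]
127.41287957988149 -134.65739588480628
127.60423488278349 -134.6747162340132
106.88611539285003 134.77851481877593
107.12897908918359 134.93102756743215
[512.92288271  89.12082936  80.        ]
130.6018291207228 -135.0764702610948
129.60663495062883 -134.7777768945045
107.45147377301832 135.61834915795848
106.76835156881123 135.08777533122085
[515.44557214  87.86720448 104.        ] [[528.69299278 110.8597082  104.        ]
 [536.86507766 101.55488105 104.        ]
 [502.40995829  65.92968982 104.        ]
 [493.81425985  73.12453884 104.        ]]
[ 205.01742064 -563.69439736  230.93090341] [-1.79963737e+02 -1.88411241e-03  1.99838347e+01]
[[ 3.41882654e-01  8.89602270e-01  3.02859790e-01  2.83025698e+02]
 [-9.39742286e-01  3.23925571e-01  1.09346520e-01 -5.35648488e+02]
 [-8.29118513e-04 -3.21993830e-01  9.46741404e-01  3.73405786e+02]
 [ 0.00000000e+00  0.00000000e+00  0.00000000e+00  1.00000000e+00]] 309.70691628693146 323.4511507741123 198.7261688458615
```

Careful with the scale: shifts go in units of 20 mm and turns go in units of 4 degrees. That gives: -320 mm is -16, 320 mm is 16, -6 degrees is -1.5.

Request:
creep_tool --steps '[[[0,0,-0.75,2,-2,0,85],[0,0,-1.5,4,-4,0,85],[0,0,-2.25,6,-6,0,85],[0,0,-3,8,-8,0,85],[0,0,-3.75,10,-10,0,85],[0,0,-4.5,12,-12,0,85],[0,0,-5.5,14,-14,0,85],[0,0,-6.25,16,-16,0,85]]]' --clamp_n 40

```text
time: 1.35
tool_pos: [397.0, -152.1, 231.6]
tcp_rot: [179.9, -0.0, 45.1]
ft_force: [0.5, -0.4, -1.1]
finger_gap: 85.1
grip_force: 0.0
```

Run:
```python
from h import *
t=r.sense();print(t['tool_pos'],t['tcp_rot'],t['joint_pos'])
y=np.radians(t['tcp_rot'][2]);d=np.array([513,89])-t['tool_pos'][:2];print(d@[np.cos(y),np.sin(y)],d@[np.sin(y),-np.cos(y)])
```

```text
[ 396.97631784 -152.11415187  231.6036915 ] [ 1.79939265e+02 -1.92297020e-02  4.50830162e+01] [-2.78837075e+01 -2.08194670e+01  1.11347369e+02  5.95409940e-04
  8.94083943e+01  1.70332807e+01]
252.66247820911218 -88.08632787179172
```

In the tool's units: -88 mm is -4.4, 180 mm is 9.

Request:
creep_tool --steps '[[[0,0,0,2.4,-1.1,0,85],[0,0,0,4.75,-2.2,0,85],[0,0,0,7.1,-3.3,0,85],[0,0,0,9,-4.4,0,85],[0,0,0,9,-4.4,0,85]]]' --clamp_n 40

```text
time: 1.98
tool_pos: [461.8, 38.4, 231.3]
tcp_rot: [-180.0, -0.0, 45.2]
ft_force: [0.5, -0.8, 0.1]
finger_gap: 84.8
grip_force: 0.0
```

Run:
```python
from h import *
s=optics.snapshot('wrist');np.savez('w1.npz',**s);cv2.imwrite('pics/w1.png',s['pixels'])
```

Request:
creep_tool --steps '[[[0,0,0,1.8,0,0,85],[0,0,0,3.65,0,0,85],[0,0,0,3.65,0,0,85]]]'

```text
time: 2.4
tool_pos: [513.9, 87.3, 230.9]
tcp_rot: [-180.0, 0.0, 45.0]
ft_force: [-2.1, 0.3, -0.8]
finger_gap: 84.7
grip_force: 0.0
```

Run:
```python
from h import *
s=optics.snapshot('wrist');np.savez('w2.npz',**s)
cv2.imwrite('pics/w12.png',np.vstack([cv2.imread('pics/w1.png')[:, :],s['pixels']])[::1])
a=cv2.imread('pics/w1.png')[100:400,120:520];b=s['pixels'][100:400,120:520]
cv2.imwrite('pics/w12.png',np.hstack([a,b]))
```

```text
(no output)
```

View pics/w12.png

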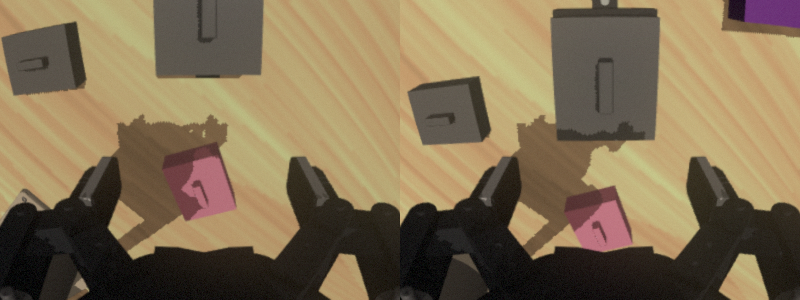

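The right-hand crop shows the rib at about (605,86), which is full-image (325,186), parallel to the image's v axis, so the yaw is right. In the first view it is at about (208,18) in the crop. I'll enlarge both to read the edges.

Run:
```python
from h import *
o=[]
for n,(u,v) in(('w1',(270,50)),('w2',(265,105))):
    i=np.load(n+'.npz')['pixels'][v:v+140,u:u+120]
    o.append(cv2.convertScaleAbs(cv2.resize(i,None,fx=3.3333,fy=3.3333,interpolation=cv2.INTER_CUBIC),alpha=2.2))
cv2.imwrite('pics/z.png',np.hstack(o))
```

```text
(no output)
```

View pics/z.png

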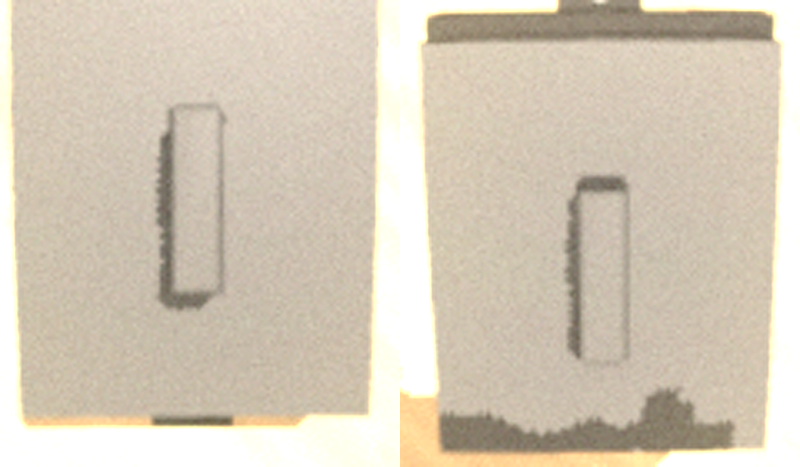

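Rib top face: x 171–219, y 104–292 in the left crop, and x 178–227, y 190–361 in the right crop. Cover top near corners: (23,415), (368,415) left and (39,450), (363,448) right.

Run:
```python
from h import *
w=[dict(np.load(n+'.npz')) for n in('w1','w2')]
f=lambda p,u,v:((p[0]+.5)*.3-.5+u,(p[1]+.5)*.3-.5+v)
A=[(171,104),(219,104),(219,292),(171,292),(23,415),(368,415)];B=[(178,190),(227,190),(227,361),(178,361),(39,450),(363,448)]
P=[]
for a,b in zip(A,B):
    p,e=cross(ray(w[0],*f(a,270,50),True),ray(w[1],*f(b,265,105),True));P.append(p);print(p.round(1),np.round(e,1))
P=np.array(P);c=P[:4].mean(0);print(c);ax=P[0]+P[1]-P[2]-P[3];print(np.degrees(np.arctan2(ax[1],ax[0])))
q=np.array([onz(w[1],*f(b,265,105),104,True) for b in B[:4]]);print(q.mean(0))
t=r.sense();print(t['tool_pos'],t['tcp_rot'])
y=np.radians(t['tcp_rot'][2]);d=c[:2]-t['tool_pos'][:2];print(d@[np.cos(y),np.sin(y)],d@[np.sin(y),-np.cos(y)])
```

```text
[528.8 108.8 103.2] [0. 0.]
[537.8  99.9 103.5] [0.4 0.4]
[503.   64.4 101.3] [0.4 0.4]
[493.5  73.7 101.1] [0.2 0.2]
[434.4  77.5  79.6] [0.8 0.8]
[507.5   4.9  79. ] [0.2 0.2]
[515.75793165  86.69427105 102.2824831 ]
45.260043534270444
[516.29400733  87.02226769 104.        ]
[513.22762229  86.5686516  230.92208972] [-1.79981014e+02  6.34241617e-02  4.49831726e+01]
1.8785245803050141 1.6998208956063765
```

Request:
creep_tool --steps '[[[0,0,0,0.1,0.075,2,85],[0,0,0,0.1,0.075,4,85],[0,0,0,0.1,0.075,5.5,85],[0,0,0,0.1,0.075,6.5,85],[0,0,0,0.1,0.075,7.3,85],[0,0,0,0.1,0.075,7.3,85],[0,0,0,0.1,0.075,7.3,85]]]' --clamp_n 60

```text
time: 3.32
tool_pos: [516.3, 87.4, 86.4]
tcp_rot: [179.9, -0.1, 45.0]
ft_force: [-0.3, -0.7, 0.8]
finger_gap: 85.4
grip_force: 0.0
```

Request:
creep_tool --steps '[[[0,0,0,0,0,0,5],[0,0,0,0,0,0,5],[0,0,0,0,0,0,5],[0,0,0,0,0,0,5],[0,0,0,0,0,0,5],[0,0,0,0,0,0,5],[0,0,0,0,0,0,5],[0,0,0,0,0,0,5]]]' --clamp_n 60

```text
time: 4.32
tool_pos: [515.9, 87.8, 85.6]
tcp_rot: [180.0, -0.0, 45.0]
ft_force: [-0.9, 1.2, 5.2]
finger_gap: 12.0
grip_force: 59.3
```

Request:
creep_tool --steps '[[[0,0,0,0,0,-0.25,5],[0,0,0,0,0,-0.75,5],[0,0,0,0,0,-1.5,5],[0,0,0,0,0,-2.25,5],[0,0,0,0,0,-3,5],[0,0,0,0,0,-3.5,5],[0,0,0,0,0,-3.5,5]]]'

```text
time: 5.2
tool_pos: [516.4, 87.7, 156.6]
tcp_rot: [179.9, -0.1, 45.0]
ft_force: [-0.5, 0.2, -1.4]
finger_gap: 12.7
grip_force: 58.5
```

Run:
```python
from h import *
s=optics.snapshot('side');t=optics.snapshot('top')
cv2.imwrite('pics/l.png',np.hstack([cv2.resize(s['pixels'][120:280,230:430],None,fx=2,fy=2),cv2.resize(t['pixels'][120:280,230:430],None,fx=2,fy=2)]))
print(r.sense()['finger_gap'],r.sense()['ft_force'])
```

```text
12.77938003938897 [-0.1814645  -0.32705251 -1.98496177]
```

View pics/l.png

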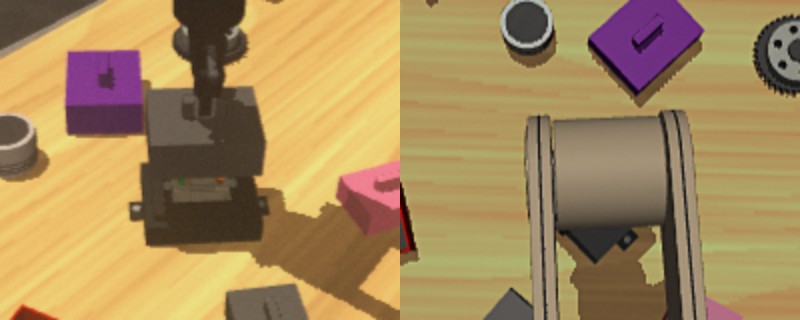

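The cover is held level above the open box, and the carrier shows below it. Next: carry it to the free bench.

In the tool's units: 160 mm is 8, -97 mm is -4.85.

Request:
creep_tool --steps '[[[0,0,0,-0.4,0.65,0,5],[0,0,0,-1.1,1.8,0,5],[0,0,0,-1.9,3.1,0,5],[0,0,0,-2.7,4.5,0,5],[0,0,0,-3.6,5.9,0,5],[0,0,0,-4.4,7.25,0,5],[0,0,0,-4.85,8,0,5],[0,0,0,-4.85,8,0,5]]]'

```text
time: 6.3
tool_pos: [560.0, -95.4, 154.8]
tcp_rot: [-180.0, 0.0, 44.9]
ft_force: [-1.3, -0.1, -0.9]
finger_gap: 12.9
grip_force: 58.7
```

Request:
creep_tool --steps '[[[0,0,0,0,0,0.6,5],[0,0,0,0,0,1.75,5],[0,0,0,0,0,3,5],[0,0,0,0,0,4,5],[0,0,0,0,0,4.5,5],[0,0,0,0,0,4.75,5],[0,0,0,0,0,4.75,5]]]'

```text
time: 7.18
tool_pos: [560.4, -94.1, 60.6]
tcp_rot: [180.0, -0.0, 45.0]
ft_force: [0.1, 0.6, -0.8]
finger_gap: 12.9
grip_force: 58.7
```

Request:
creep_tool --steps '[[[0,0,0,0,0,0.05,5],[0,0,0,0,0,0.1,5],[0,0,0,0,0,0.15,5],[0,0,0,0,0,0.15,5]]]'

```text
time: 7.68
tool_pos: [560.1, -94.1, 57.3]
tcp_rot: [-180.0, 0.0, 45.0]
ft_force: [-0.2, 0.4, -1.7]
finger_gap: 13.1
grip_force: 58.7
```

In the tool's units: 1.5 mm is 0.075, 1 mm is 0.05.

Request:
creep_tool --steps '[[[0,0,0,0,0,0.025,5],[0,0,0,0,0,0.05,5],[0,0,0,0,0,0.075,5],[0,0,0,0,0,0.075,5],[0,0,0,0,0,0.075,5]]]'

```text
time: 8.3
tool_pos: [560.2, -94.0, 55.8]
tcp_rot: [-180.0, 0.0, 45.0]
ft_force: [-1.0, 0.3, -0.6]
finger_gap: 12.4
grip_force: 58.7
```

Request:
creep_tool --steps '[[[0,0,0,0,0,0.02,5],[0,0,0,0,0,0.04,5],[0,0,0,0,0,0.04,5],[0,0,0,0,0,0.04,5]]]'

```text
time: 8.8
tool_pos: [560.2, -94.1, 55.6]
tcp_rot: [180.0, -0.0, 45.0]
ft_force: [-4.4, 1.3, 4.7]
finger_gap: 12.9
grip_force: 59.7
```

Request:
creep_tool --steps '[[[0,0,0,0,0,0,25],[0,0,0,0,0,0,50],[0,0,0,0,0,0,85],[0,0,0,0,0,0,85],[0,0,0,0,0,0,85],[0,0,0,0,0,0,85]]]'

```text
time: 9.55
tool_pos: [560.1, -94.1, 55.0]
tcp_rot: [-180.0, 0.0, 45.0]
ft_force: [-0.2, -0.1, 0.1]
finger_gap: 84.8
grip_force: 0.0
```

Request:
creep_tool --steps '[[[0,0,0,0,0,-0.75,85],[0,0,0,0,0,-2,85],[0,0,0,0,0,-4,85],[0,0,0,1.25,-3,-6,85],[0,0,0,2.5,-5.5,-8,85],[0,0,0,3,-7.75,-9.25,85],[0,0,0,3,-7.75,-9.25,85],[0,0,0,3,-7.75,-9.25,85]]]'

```text
time: 10.55
tool_pos: [493.3, 58.2, 241.1]
tcp_rot: [179.9, -0.1, 45.1]
ft_force: [0.1, 0.0, -0.2]
finger_gap: 84.8
grip_force: 0.0
```

Run:
```python
from h import *
s=optics.snapshot('wrist');np.savez('w3.npz',**s);cv2.imwrite('pics/w3.png',s['pixels'])
```

```text
(no output)
```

View pics/w3.png

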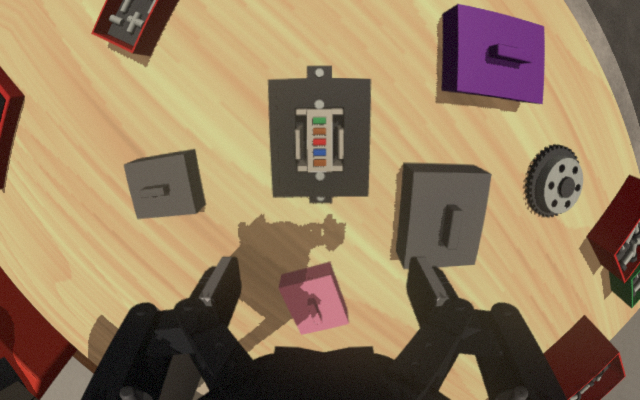

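The cover stands upright on the bench at about (450,215). The open box holds the carrier at about (320,141), with catch plates at u≈299 and u≈341. I'll take a second wrist view from 30 mm further on and enlarge both.

In the tool's units: 30 mm is 1.5, 40 mm is 2.

Request:
creep_tool --steps '[[[0,0,0,0.75,0,1,85],[0,0,0,1.5,0,2,85],[0,0,0,1.5,0,2,85],[0,0,0,1.5,0,2,85]]]'

```text
time: 11.1
tool_pos: [514.1, 78.1, 199.6]
tcp_rot: [-180.0, 0.1, 44.9]
ft_force: [0.0, 0.4, 0.5]
finger_gap: 84.7
grip_force: 0.0
```

Run:
```python
from h import *
s=optics.snapshot('wrist');np.savez('w4.npz',**s)
o=[]
for n,(u,v) in(('w3',(270,85)),('w4',(260,100))):
    i=np.load(n+'.npz')['pixels'][v:v+110,u:u+100 if n=='w3' else u+100]
    o.append(cv2.convertScaleAbs(cv2.resize(i,None,fx=4,fy=4,interpolation=cv2.INTER_CUBIC),alpha=1.3))
cv2.imwrite('pics/z2.png',np.hstack(o))
```

```text
(no output)
```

View pics/z2.png

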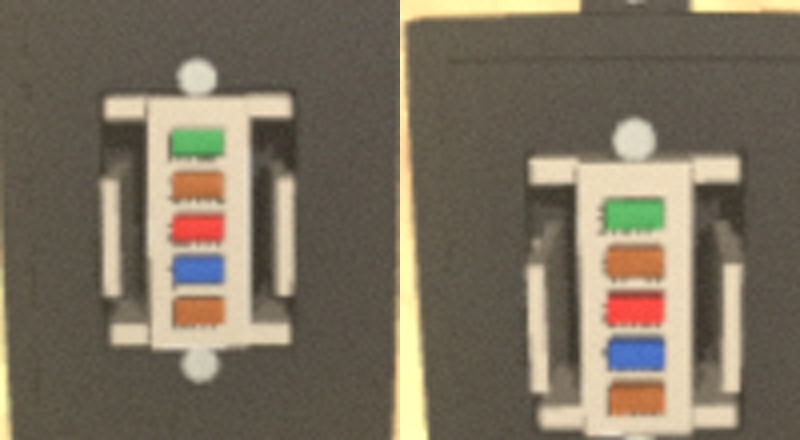

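Catch plate tops: in the left crop, x 101–119 and 276–294, y 178–296; in the right crop (minus 400), x 128–143 and 323–341, y 263–391.

Run:
```python
from h import *
w=[dict(np.load(n+'.npz')) for n in('w3','w4')]
f=lambda p,u,v:((p[0]+.5)/4-.5+u,(p[1]+.5)/4-.5+v)
A=[(101,179),(105,296),(294,177),(293,296)];B=[(128,264),(133,391),(341,263),(339,391)]
P=[]
for a,b in zip(A,B):
    p,e=cross(ray(w[0],*f(a,270,85),True),ray(w[1],*f(b,260,100),True));P.append(p);print(p.round(1),np.round(e,1))
P=np.array(P);c=P.mean(0);print(c);ax=P[0]+P[2]-P[1]-P[3];print(np.degrees(np.arctan2(ax[1],ax[0])))
for k,F,(u,v) in((0,A,(270,85)),(1,B,(260,100))):
    q=np.array([onz(w[k],*f(b,u,v),72,True) for b in F]);print(q.mean(0),np.linalg.norm(q[0]-q[2]),np.linalg.norm(q[0]-q[1]))
t=r.sense();print(t['tool_pos'],t['tcp_rot'])
y=np.radians(t['tcp_rot'][2]);d=c[:2]-t['tool_pos'][:2];print(d@[np.cos(y),np.sin(y)],d@[np.sin(y),-np.cos(y)])
```

```text
[509.  113.9  70.2] [0.2 0.2]
[487.6  92.1  69.1] [0.1 0.1]
[543.7  80.4  73.3] [0.2 0.2]
[521.8  58.   69.4] [0.2 0.2]
[515.51499136  86.08541465  70.48889204]
45.60996715185331
[515.79323339  86.23421477  72.        ] 48.504009274280925 30.218106873663256
[515.92455003  86.35864732  72.        ] 47.63151830710595 29.99911565416783
[514.40190616  78.25090185 200.30781345] [1.79990820e+02 1.51795791e-02 4.49269630e+01]
6.320843554597802 -4.760828307825643
```

In the tool's units: 157 mm is 7.85, 40 mm is 2.

Request:
creep_tool --steps '[[[0,0,0,0.15,-0.125,2,85],[0,0,0,0.325,-0.24,4,85],[0,0,0,0.325,-0.24,5.75,85],[0,0,0,0.325,-0.24,7,85],[0,0,0,0.325,-0.24,7.65,85],[0,0,0,0.325,-0.24,7.85,85],[0,0,0,0.325,-0.24,7.85,85],[0,0,0,0.325,-0.24,7.85,85]]]' --clamp_n 40

```text
time: 12.15
tool_pos: [516.5, 87.2, 44.3]
tcp_rot: [179.9, -0.1, 45.0]
ft_force: [0.0, 0.6, 0.2]
finger_gap: 85.1
grip_force: 0.0
```

Request:
creep_tool --steps '[[[0,0,0,0,0,0,60],[0,0,0,0,0,0,50],[0,0,0,0,0,0,42],[0,0,0,0,0,0,30],[0,0,0,0,0,0,30],[0,0,0,0,0,0,30],[0,0,0,0,0,0,30],[0,0,0,0,0,0,30]]]' --clamp_n 40

```text
time: 13.15
tool_pos: [516.4, 87.3, 44.8]
tcp_rot: [179.9, -0.1, 45.0]
ft_force: [-3.7, -1.1, 14.6]
finger_gap: 31.2
grip_force: 40.7
```

Run:
```python
from h import *
s=optics.snapshot('side');w=optics.snapshot('wrist')
a=cv2.resize(s['pixels'][150:260,270:390],(400,367),interpolation=cv2.INTER_CUBIC)
b=cv2.resize(w['pixels'][150:400,190:462],(400,367))
cv2.imwrite('pics/p.png',cv2.convertScaleAbs(np.hstack([a,b]),alpha=1.6));t=r.sense();print(t['finger_gap'],t['grip_force'],t['ft_force'],t['tool_pos'],t['wrist_torque'])
```

```text
30.831140038359376 40.68659484386444 [-4.15787222 -0.13874969 13.79353052] [516.36140693  87.30733404  44.75179267] [-0.07277922  0.81046979  0.05615703]
```

View pics/p.png

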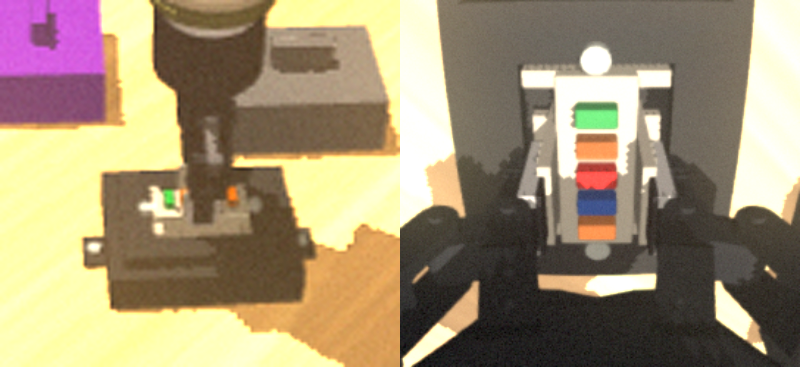

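The fingers sit on both catch plates, at about (535,175) and (655,175) in the right crop, and the carrier is centred between them. I'll lift slowly and watch the force.

In the tool's units: -4 mm is -0.2, -3 mm is -0.15.

Request:
creep_tool --steps '[[[0,0,0,0,0,-0.05,30],[0,0,0,0,0,-0.1,30],[0,0,0,0,0,-0.15,30],[0,0,0,0,0,-0.2,30],[0,0,0,0,0,-0.25,30],[0,0,0,0,0,-0.25,30],[0,0,0,0,0,-0.25,30]]]'

```text
time: 14.12
tool_pos: [515.4, 87.2, 48.0]
tcp_rot: [-180.0, 0.0, 45.0]
ft_force: [0.7, 0.9, -0.4]
finger_gap: 31.0
grip_force: 39.6
```

In the tool's units: -14 mm is -0.7, -5 mm is -0.25.

Request:
creep_tool --steps '[[[0,0,0,0,0,-0.25,30],[0,0,0,0,0,-0.7,30],[0,0,0,0,0,-1.2,30],[0,0,0,0,0,-1.7,30],[0,0,0,0,0,-2.2,30],[0,0,0,0,0,-2.7,30],[0,0,0,0,0,-3.2,30],[0,0,0,0,0,-3.2,30]]]'

```text
time: 15.12
tool_pos: [516.2, 87.2, 113.2]
tcp_rot: [179.9, -0.1, 45.0]
ft_force: [-0.2, 0.0, -0.8]
finger_gap: 31.0
grip_force: 39.6
```

Request:
creep_tool --steps '[[[0,0,0,0,0,-0.5,30],[0,0,0,0,0,-1.25,30],[0,0,0,0,0,-2,30],[0,0,0,0,0,-2.7,30],[0,0,0,0,0,-3.15,30],[0,0,0,0,0,-3.35,30],[0,0,0,0,0,-3.35,30],[0,0,0,0,0,-3.35,30]]]'

```text
time: 16.12
tool_pos: [515.1, 87.1, 178.3]
tcp_rot: [-180.0, 0.0, 45.0]
ft_force: [-0.6, -0.3, -1.5]
finger_gap: 31.0
grip_force: 39.7
```

Run:
```python
from h import *
s=optics.snapshot('side');w=optics.snapshot('wrist')
np.savez('s9.npz',**s)
a=cv2.resize(s['pixels'][110:250,260:400],(400,400),interpolation=cv2.INTER_CUBIC)
b=cv2.resize(w['pixels'][140:400,190:450],(400,400))
cv2.imwrite('pics/q.png',cv2.convertScaleAbs(np.hstack([a,b]),alpha=1.6))
t=r.sense();print(t['finger_gap'],t['grip_force'],t['ft_force'],t['tool_pos'],t['wrist_torque'])
```

```text
31.033187514330248 39.67967391014099 [-0.56718558 -0.57888405 -1.13399855] [515.09251976  87.17236845 178.35916509] [ 0.02410821 -0.01962803  0.02255103]
```

View pics/q.png

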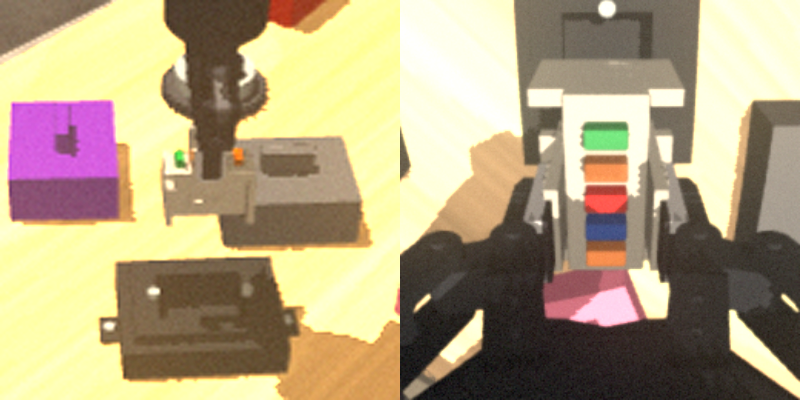

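The carrier is clear of the box and level. The fuses sit at the same wrist-image pixels as before the lift (v 228 to 304.5), so it has neither slipped nor tilted, and its underside is about 100 mm above the box. The cover stands on the bench behind it.

```bash
python3 -c "
from bench import workorder
print(workorder.hand_in())"
```

```text
the job is handed in; nothing more can be done
None
```

I set the cover upright on the open bench beside the fuse box, then drew the carrier out with both catches pinched; it is held level and still about 10 cm above the box, and I handed the job in at about 16 s (no verdict was returned).

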